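# Lay the coffee grinder down and slide it home in the low bay

### The job

Put the coffee grinder away in the low storage bay, where it only fits lying down: slide it upright and square against the front edge of the bay's board, press it there, then push high on the face away from the board to tip it over that edge onto its side, lid towards the rail, easing it down rather than letting it be flung over. Then push it by its foot under the bridge until its lid presses firmly against the rail (some 10 N more than sliding takes), straight and in the middle, and let go. Its casing is thin: never push on it with more than 25 N, and leave the mug, the jar and the butter dish alone.

Things in the scene. Friction and masses are not known exactly. Their poses are not given: they have to be found in the camera images.
- grinder: Loose square coffee grinder, 100 x 100 x 150 mm tall, 0.48 to 0.75 kg (sliding it takes 2 to 6 N), heavy steel foot 42 mm high (centre of mass about 40 mm up), grey body, black 92 x 92 x 28 mm lid. Too wide to grip. Origin: centre of its underside; z runs from foot to lid, x and y square to its sides. Starts upright on the worktop on the board's -x side, turned up to 0.3 rad from the board's axes.
- lid_top (a point): Centre of the grinder's top face (on its lid), 150 mm from its underside.
- board: Fixed wooden board of the bay, 215 mm long (x), 200 mm wide (y), 12 mm thick, flat on the worktop. Origin: middle of its front edge at worktop height; x runs from the front edge to the rail, y across, z up. The front edge (x = 0, 12 mm high) is the low stop. Just after tipping over it the grinder's underside overhangs the edge by some 20 mm.
- bridge (a point): Centre of the underside of the fixed bridge shelf over the board, 136 mm above the worktop; the bridge is 45 mm deep along the board (x = 155 to 200 mm of the board), 14 mm thick, on two posts 170 mm apart inside.
- rail: Fixed wooden end rail across the far end of the board, 14 mm thick, 200 mm wide, 60 mm high above the worktop. Origin: middle of its near face at worktop height, at x = 215 mm of the board; with the lid against it the grinder's underside stands at x = 65 mm of the board.
- mug: Loose blue mug, 80 mm across, 90 mm high, a bystander. Origin: centre of its underside.
- jar: Loose amber jar, 68 mm across, 120 mm high, a bystander. Origin: centre of its underside.
- butter_dish: Loose white butter dish, 80 x 140 mm, about 70 mm high, beyond the rail, a bystander. Origin: centre of its underside.

How it is judged:
On the way, in this order (a step that is already met when the one before it is completed fails the run):
1. the upright grinder is pressed square (within 0.08 rad) against the board's front edge with more than 2 N (angle between grinder's own z axis and vertical below 0.1 rad and contact force between grinder and board above 2 N and (angle between the x axis of grinder and the x axis of board, either way round below 0.08 rad or angle between the y axis of grinder and the x axis of board, either way round below 0.08 rad)), for 0.1 s.
2. the grinder lies on its side on the board, lid towards the rail (angle between grinder's own z axis and vertical between 1.49 and 1.65 rad and angle between the z axis of grinder and the x axis of board, either way round below 0.1 rad and x of lid_top in the frame of board above 0.05 m and contact force between grinder and board above 1 N), for 0.2 s.
3. its lid presses on the rail with more than 6 N (angle between grinder's own z axis and vertical between 1.49 and 1.65 rad and angle between the z axis of grinder and the x axis of board, either way round below 0.1 rad and x of lid_top in the frame of board above 0.05 m and contact force between grinder and rail above 6 N), for 0.2 s.
At the end, for the whole second after the job is handed in: The grinder lies flat on its side on the board (its long axis level within 0.08 rad and along the board within 0.1 rad), its lid within 4 mm of the rail, within 30 mm of the board's centre line, at rest and released (angle between grinder's own z axis and vertical between 1.49 and 1.65 rad and angle between the z axis of grinder and the x axis of board, either way round below 0.1 rad and x of lid_top in the frame of board above 0.05 m and x of lid_top in the frame of board above 0.211 m and y of grinder in the frame of board between -0.03 and 0.03 m and height (world z) of grinder between 0.055 and 0.07 m and linear speed of grinder below 0.01 m/s and angular speed of grinder below 0.05 rad/s and contact force between grinder and the fingers below 0.1 N); the robot touches nothing.
It fails at once if the robot pushes on the grinder with more than 25 N (contact force between grinder and the arm above 25 N).
It fails at once if the fingers push on the grinder with more than 25 N (contact force between grinder and the fingers above 25 N).
It fails at once if the grinder is flung over (turns faster than 5 rad/s) (angular speed of grinder above 5 rad/s).
It fails at once if a bystander is moved more than 15 mm (distance of any of mug, jar, butter_dish from where it was at the start of the episode above 0.015 m).
It also fails if it takes over 72 s, if anything falls off the work surface, if the arm or the gripper's body presses on something with over 40 N, if the wrist force passes 120 N, or if a joint passes its speed limit or range.

### The arm

A 6-joint arm with a two-finger parallel gripper is mounted at the origin on the work surface. World frame = base frame: x ahead of the robot, y to its left, z up, the work surface at z = 0. Lengths are in m, angles in rad, forces in N, time in s.
With the tool pointing down it reaches from about 0.3 to 0.85 m from the base axis. Payload 4.2 kg.
Tool frame: the origin (TCP) lies midway between the tips of the shut fingers; the grasp point (between the pads) lies r.hold_point_z behind it (r.hold_point_z is the distance from the TCP to the grasp point, in m); z points along the fingers, y is the line along which they close (so a half turn about z gives the same grasp; the last joint's range is limited). The gripper opens to 91 mm and grips with 3 to 60 N. Pads are 32 mm wide; open, the fingers measure 118 mm over their backs; the gripper's body (76 mm by 178 mm) begins 60 mm behind the grasp point.
Start: joints at [1.253, 0.32, 1.565, -0, 1.257, -0.02], TCP at [0.169, 0.55, 0.214] pointing down, gripper open.
Joint ranges: [-3.11, 3.11], [-0.84, 2.01], [0.21, 2.61], [-1.34, 4.49], [0.05, 2.63], [-2.56, 2.56]. Speed limits (rad/s): [2.57, 2.57, 3.14, 3.14, 3.14, 3.14].

### API

Orientations are given as [roll, pitch, yaw] about the fixed x, y, z axes, in that order (R = Rz(yaw) Ry(pitch) Rx(roll)).
In Python, from bench import r, vision, close_job gives the robot as it stands. The module is installed in compiled form; this text tells all that it offers.
- The arm moves only by the tool move_arm, never from a script. Its arguments are lists of equal length, an entry for each row: "delta_pos": the shift along the tool's x, y, z normalised to -1 to 1, where 1 is 25 mm, a list of three; "dr": the turn, a rotation vector about the tool's x, y, z normalised to -1 to 1, where 1 is 8 degrees, a list of three; "grip": the opening, from -1 (shut) to 1 (fully open). A call has 1 to 5 rows; each row shifts and turns the commanded pose from where the row before left it, along the tool's axes as they then stand; what a row does not reach is not made up. A row lasts 1/10 s, in which the tool goes at most 50 mm and 8.59 degrees, less where a joint would pass 70% of its speed; a pose out of reach is approached as far as the arm can. A call with a number of a shift or a turn outside -1 to 1 is refused whole. A call with a gripper value outside its range is refused whole. The fingers move at their own pace and stop on an object; "force" is the grip in N (left out, the last holds). Time passes only in rows, so rows that do not move let the fingers close. It gives the time, the measured TCP pose, the force, the opening and the grip force at its end, in the units of the state.
- r.get_state(): the state, without advancing time (a new reading comes with each control period).
- vision.camera(name): name is "side" or "top" or "wrist"; returns a dict with "image" (400x640x3 uint8, red, green, blue), "range_z" (400x640 float32, m along the optical axis (not along the pixel's ray), 0 where there is no reading), "fx", "fy", "cx", "cy" (pixels), "rvec" (rotation vector, rad) and "tvec" (3), from world to camera coordinates, as OpenCV has them. Camera axes: x right, y down, z forward; pixel columns grow to the right and rows downward; lengths in m; the calibration is good to about 2 mm. The wrist camera is an equidistant fisheye: a pixel r from the principal point sees the ray r / f radians off the axis. A picture is of the moment at which its call begins.
- close_job(): hands the job in; it is judged then, once.
The state is a dict: "time_s": time; "joint_pos": joint angles; "joint_vel": joint speeds; "tau": joint torques, N m; "tcp_pos": TCP position; "eef_rot": TCP orientation; "force": force on the tool from outside, world axes, zero at the start; "torque": the same for the moment, N m; "grip_width": opening from 0.0 (shut) to 1.0 (fully open); "gripper_force": force on a finger pad.
Only numpy, scipy, OpenCV 4.12 (cv2) and the standard library are available. Lean on these libraries where they do the work, as an engineer would, in place of code of your own. Each camera call takes 0.05 s, during which the arm holds its last target. There are 200 camera calls.

## Working session

There is one attempt and no reset: what is moved stays moved. The work goes in short steps, Python scripts to look and compute and a tool call to move; the robot and the scene stay as the last step left them, time stands still between calls to the robot, and variables do not carry over. Pictures are saved under pics/ and viewed, at most 10 in all, crops included, and the job is handed in when it is done.

Besides the shell and the picture viewer there is one more tool, called after ">>>" as a command line: name --argument value ..., lists and objects as JSON in quotes. move_arm: Moves the arm, as the interface text tells. Scaled input: -1 to 1 covers 25 mm each way for a shift and 8 degrees each way for a turn. Its arguments: {"type":"object","properties":{"delta_pos":{"type":"array","items":{"type":"array","items":{"type":"number","minimum":-1,"maximum":1}}},"dr":{"type":"array","items":{"type":"array","items":{"type":"number","minimum":-1,"maximum":1}}},"grip":{"type":"array","items":{"type":"number"}},"force":{"type":"number"}},"required":["delta_pos","dr","grip"]}

```bash
mkdir -p pics; cat > h.py <<'E'
import numpy as np, cv2
from bench import r, vision
def pts(c):
    R=cv2.Rodrigues(np.array(c["rvec"],float))[0]; z=c["range_z"]; v,u=np.mgrid[0:400,0:640]
    P=np.stack([(u-c["cx"])/c["fx"]*z,(v-c["cy"])/c["fy"]*z,z],-1)
    W=(P-np.array(c["tvec"]).reshape(3))@R; W[z==0]=np.nan
    return W
E
python3 - <<'E'
from h import *
for n in("top","side"):
    c=vision.camera(n); cv2.imwrite(f"pics/{n}0.png",c["image"][:,:,::-1]); np.save(f"{n}W.npy",pts(c)); print(n,c["rvec"],c["tvec"],c["fx"])
s=r.get_state(); print(s, r.hold_point_z)
E
```

```text
top [ 2.14777063 -2.14189527  0.17637641] [-0.10642732  0.61183827  1.01308089] 518.1150592222879
side [ 0.23543247 -2.75052594  1.3803312 ] [0.59693619 0.20372614 0.9471777 ] 398.8608820390774
{'time_s': 0.1, 'joint_pos': array([ 1.25300950e+00,  3.20194641e-01,  1.56554534e+00, -9.33060082e-06,
        1.25737342e+00, -2.00010924e-02]), 'joint_vel': array([-1.79714347e-03, -6.16454400e-04, -3.11986707e-04, -4.68314368e-05,
        7.36665421e-04, -2.02145605e-04]), 'tau': array([ 3.05257686e-07, -4.13331771e+01, -2.32510436e+01,  7.29068276e-02,
        4.22220665e-02, -7.22637174e-05]), 'tcp_pos': array([0.16857187, 0.54927237, 0.21322803]), 'eef_rot': array([-3.14007203e+00, -2.15446641e-05,  2.84380979e+00]), 'force': array([-0.21967997,  0.10469888,  0.46442572]), 'torque': array([ 0.04602992,  0.04269075, -0.00361913]), 'gripper_force': 0.0, 'grip_width': 0.9987000987945944} 0.0188
```

View pics/top0.png

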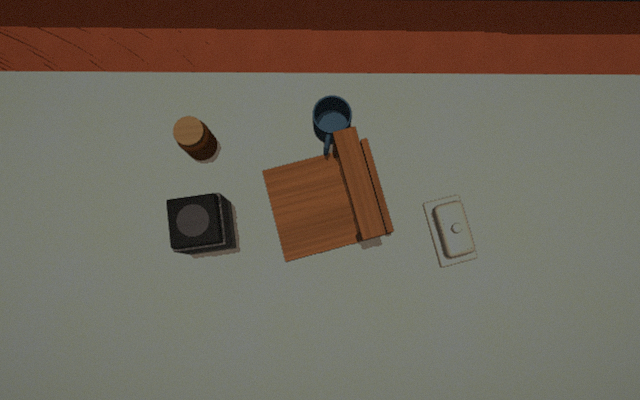

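View pics/side0.png

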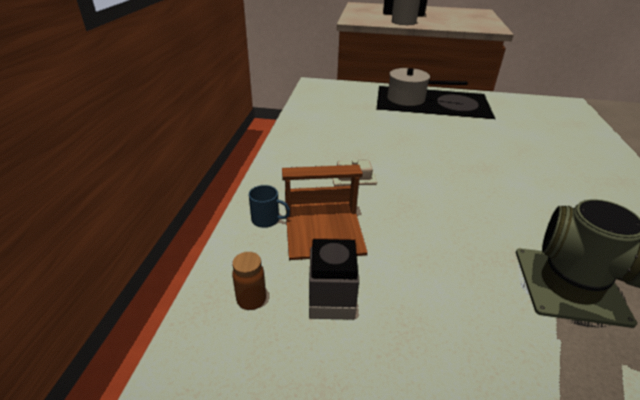

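The top view shows the grinder lid at about (196,222). The board's front edge runs (263,170)–(286,261), the rail is near (378,187), the jar at (195,138), the mug at (332,118) and the butter dish at (455,230). The side view confirms the layout. Next I'll measure positions.

```bash
python3 - <<'E'
from h import *
W=np.load("topW.npy"); S=np.load("sideW.npy")
for n,(u,v) in dict(fe1=(265,172),fe2=(287,259),bmid=(315,210),lidc=(193,220),jar=(188,130),mug=(332,100),butter=(455,228),bridge=(360,185),table=(240,320),rail=(377,187)).items(): print(n,W[v,u].round(4))
def rect(P,lo,hi,box,n):
    m=(P[...,2]>lo)&(P[...,2]<hi)&(P[...,0]>box[0])&(P[...,0]<box[1])&(P[...,1]>box[2])&(P[...,1]<box[3])
    q=P[m][:,:2].astype(np.float32); 
    rr=cv2.minAreaRect(q*1000); print(n,m.sum(),rr,cv2.boxPoints(rr).round(1).tolist())
    return m
g=W[220,193]
for P in (W,S):
    rect(P,.14,.16,(g[0]-.1,g[0]+.1,g[1]-.1,g[1]+.1),"lid")
    b=W[210,315]
    rect(P,.009,.016,(b[0]-.2,b[0]+.2,b[1]-.13,b[1]+.13),"board")
    rect(P,.145,.155,(b[0]-.2,b[0]+.2,b[1]-.25,b[1]+.0),"bridge") 
rect(W,.115,.125,(W[130,188][0]-.06,W[130,188][0]+.06,W[130,188][1]-.06,W[130,188][1]+.06),"jar")
m=W[100,332];rect(W,.08,.095,(m[0]-.1,m[0]+.1,m[1]-.1,m[1]+.1),"mug")
E
```

```text
fe1 [0.6687 0.0288 0.0146]
fe2 [ 0.4851 -0.0204  0.0125]
bmid [ 0.5882 -0.0779  0.0093]
lidc [0.5505 0.1421 0.154 ]
jar [0.7293 0.1673 0.1216]
mug [ 0.8094 -0.1126  0.0702]
butter [ 0.5452 -0.3578  0.0695]
bridge [ 0.6164 -0.1631  0.154 ]
table [0.3606 0.0751 0.0023]
rail [ 0.629  -0.2043  0.0614]
lid 2531 ((550.1798706054688, 144.6826934814453), (92.74127197265625, 93.25779724121094), 8.269730567932129) [[497.6000061035156, 184.1999969482422], [511.0, 91.9000015258789], [602.7999877929688, 105.19999694824219], [589.4000244140625, 197.5]]
board 6660 ((640.8349609375, -77.08079528808594), (280.5980224609375, 205.0782470703125), 14.899770736694336) [[478.8999938964844, -14.100000381469727], [531.5999755859375, -212.1999969482422], [802.7999877929688, -140.10000610351562], [750.0999755859375, 58.099998474121094]]
bridge 2706 ((622.4038696289062, -160.0406951904297), (211.65940856933594, 45.37511444091797), 15.198172569274902) [[514.2999877929688, -165.89999389648438], [526.2000122070312, -209.6999969482422], [730.5, -154.1999969482422], [718.5999755859375, -110.4000015258789]]
lid 1584 
[... 574 characters left out ...]
12486267089844), 15.372424125671387) [[515.7000122070312, -163.5], [528.7000122070312, -210.89999389648438], [732.4000244140625, -154.89999389648438], [719.4000244140625, -107.5]]
jar 722 ((728.36669921875, 168.60791015625), (58.86006164550781, 58.19887924194336), 31.266393661499023) [[688.0999755859375, 178.1999969482422], [718.2999877929688, 128.5], [768.5999755859375, 159.0], [738.4000244140625, 208.8000030517578]]
mug 287 ((772.7749633789062, -110.58599090576172), (78.67047882080078, 79.75092315673828), 37.021976470947266) [[717.4000244140625, -102.4000015258789], [765.4000244140625, -166.10000610351562], [828.2000122070312, -118.69999694824219], [780.2000122070312, -55.099998474121094]]
```

>>> move_arm --delta_pos '[[0,0,0],[0,0,0],[0,0,0],[0,0,0]]' --dr '[[0,0,0.9],[0,0,0.9],[0,0,0.9],[0,0,0.9]]' --grip '[0.3,0.3,0.3,0.3]'

```text
time_s: 0.5
tcp_pos: [0.1686, 0.5494, 0.2135]
eef_rot: [-3.141, 0.0, 2.336]
force: [-0.7, 0.1, 0.9]
grip_width: 0.681
gripper_force: 0.0
```

>>> move_arm --delta_pos '[[0,0,0],[0,0,0],[0,0,0],[0,0,0]]' --dr '[[0,0,0.9],[0,0,0.9],[0,0,0.9],[0,0,0.94]]' --grip '[0.3,0.3,0.3,0.3]'

```text
time_s: 0.9
tcp_pos: [0.1686, 0.5494, 0.2135]
eef_rot: [-3.141, 0.001, 1.828]
force: [0.5, -0.7, -0.3]
grip_width: 0.652
gripper_force: 0.0
```

>>> move_arm --delta_pos '[[-0.95,0.66,0],[-0.95,0.66,0],[-0.95,0.66,0],[-0.95,0.66,0],[-0.95,0.66,0]]' --dr '[[0,0,0],[0,0,0],[0,0,0],[0,0,0],[0,0,0]]' --grip '[0.3,0.3,0.3,0.3,0.3]'

```text
time_s: 1.4
tcp_pos: [0.2798, 0.4554, 0.2136]
eef_rot: [-3.141, 0.001, 1.833]
force: [0.6, 0.2, -0.2]
grip_width: 0.651
gripper_force: 0.0
```

>>> move_arm --delta_pos '[[-0.95,0.66,0],[-0.95,0.66,0],[-0.95,0.66,0],[-0.95,0.66,0],[-0.95,0.66,0]]' --dr '[[0,0,0],[0,0,0],[0,0,0],[0,0,0],[0,0,0]]' --grip '[0.3,0.3,0.3,0.3,0.3]'

```text
time_s: 1.9
tcp_pos: [0.3902, 0.362, 0.2136]
eef_rot: [-3.141, 0.0, 1.833]
force: [1.0, 0.3, -1.0]
grip_width: 0.653
gripper_force: 0.0
```

>>> move_arm --delta_pos '[[-0.95,0.66,0],[-0.95,0.66,0],[-0.95,0.66,0],[-0.95,0.66,0],[-0.95,0.66,0]]' --dr '[[0,0,0],[0,0,0],[0,0,0],[0,0,0],[0,0,0]]' --grip '[0.3,0.3,0.3,0.3,0.3]'

```text
time_s: 2.4
tcp_pos: [0.5007, 0.2688, 0.2135]
eef_rot: [-3.141, 0.0, 1.833]
force: [0.7, 0.4, -0.8]
grip_width: 0.652
gripper_force: 0.0
```

>>> move_arm --delta_pos '[[0,0,0],[0,0,0],[0,0,0],[0,0,0],[0,0,0]]' --dr '[[0,-1,0],[0,-1,0],[0,-1,0],[0,-1,0],[0,-1,0]]' --grip '[0.3,0.3,0.3,0.3,0.3]'

```text
time_s: 2.9
tcp_pos: [0.5002, 0.2703, 0.2145]
eef_rot: [3.139, 0.703, 1.832]
force: [-0.8, -0.1, -0.8]
grip_width: 0.65
gripper_force: 0.0
```

```bash
cat >> h.py <<'E'
from scipy.spatial.transform import Rotation as Ro
b=np.array([.2605,-.9655,0]);by=np.array([.9655,.2605,0]);o=np.array([.5766,.0116,0]);B=np.stack([b,by,[0,0,1]])
def show(target=None):
    s=r.get_state();R=Ro.from_euler('xyz',s["eef_rot"]).as_matrix();p=s["tcp_pos"]
    print("t",s["time_s"],"board",(B@(p-o)).round(4),"F",(B@s["force"]).round(1),"j",s["joint_pos"].round(2),"tool z in board",(B@R[:,2]).round(3),"y",(B@R[:,1]).round(3))
    if target is not None:
        d=R.T@(o+B.T@np.array(target)-p); print("tool delta/25mm",(d/.025).round(2))
E
python3 -c "
from h import *
show([-.245,.0097,.025])"
```

```text
t 2.9 board [-0.2697 -0.0064  0.2145] F [-0.1 -0.8 -0.8] j [ 0.81  0.5   1.49 -0.59  1.57  0.67] tool z in board [ 0.646  0.001 -0.763] y [0.001 1.    0.002]
tool delta/25mm [4.15 0.63 6.42]
```

>>> move_arm --delta_pos '[[0.6,0.13,0.9],[0.6,0.13,0.9],[0.6,0.13,0.9],[0.6,0.12,0.9],[0.6,0.12,0.9]]' --dr '[[0,0,0],[0,0,0],[0,0,0],[0,0,0],[0,0,0]]' --grip '[0.3,0.3,0.3,0.3,0.3]'

```text
time_s: 3.4
tcp_pos: [0.519, 0.2594, 0.078]
eef_rot: [-3.141, 0.698, 1.834]
force: [-0.8, 0.3, 0.4]
grip_width: 0.643
gripper_force: 0.0
```

>>> move_arm --delta_pos '[[0.6,0,0.9],[0.5,0,0.9],[0,0,0]]' --dr '[[0,0,0],[0,0,0],[0,0,0]]' --grip '[0.3,0.3,0.3]'

```text
time_s: 3.7
tcp_pos: [0.5193, 0.25, 0.0242]
eef_rot: [-3.132, 0.701, 1.838]
force: [-1.3, -1.7, -0.5]
grip_width: 0.653
gripper_force: 0.0
```

```bash
python3 -c "
from h import *
show([-.21,.0097,.025])
c=vision.camera('side');cv2.imwrite('pics/s1.png',cv2.resize(c['image'][180:360,160:460,::-1],None,fx=2.5,fy=2.5))"
```

```text
t 3.7 board [-0.2451  0.0068  0.0242] F [ 1.3 -1.7 -0.5] j [ 0.76  0.69  1.67 -0.64  1.24  0.85] tool z in board [ 0.645 -0.007 -0.764] y [ 0.002  1.    -0.007]
tool delta/25mm [-1.09  0.12  0.88]
```

View pics/s1.png

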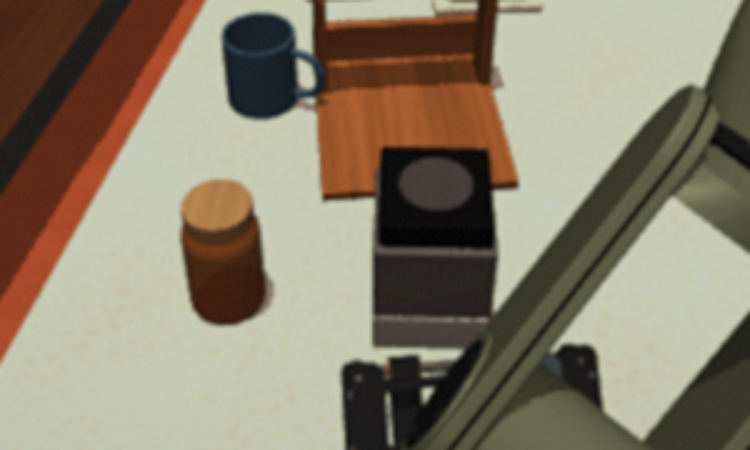

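>>> move_arm --delta_pos '[[-0.3,0.05,0.26],[-0.3,0.05,0.26],[-0.3,0,0.26],[-0.15,0,0.13],[-0.15,0,0.13]]' --dr '[[0,0,0],[0,0,0],[0,0,0],[0,0,0],[0,0,0]]' --grip '[0.3,0.3,0.3,0.3,0.3]'

```text
time_s: 4.25
tcp_pos: [0.5341, 0.2136, 0.0273]
eef_rot: [3.14, 0.698, 1.832]
force: [1.1, 0.4, -0.3]
grip_width: 0.651
gripper_force: 0.0
```

>>> move_arm --delta_pos '[[-0.15,0,0.13],[-0.15,0,0.13],[-0.15,0,0.13],[-0.15,0,0.13],[-0.15,0,0.13]]' --dr '[[0,0,0],[0,0,0],[0,0,0],[0,0,0],[0,0,0]]' --grip '[0.3,0.3,0.3,0.3,0.3]'

```text
time_s: 4.75
tcp_pos: [0.5403, 0.1907, 0.0265]
eef_rot: [3.141, 0.697, 1.833]
force: [-1.8, 4.5, 2.7]
grip_width: 0.65
gripper_force: 2.4
```

```bash
python3 -c "
from h import *
show([-.13,.0097,.025])"
```

```text
t 4.75 board [-0.1823  0.0116  0.0265] F [-4.8 -0.6  2.7] j [ 0.67  0.66  1.74 -0.7   1.17  0.83] tool z in board [ 0.642 -0.    -0.767] y [0.001 1.    0.001]
tool delta/25mm [-1.57 -0.07  1.39]
```

Contact made at about 5 N. I'll keep sliding.

>>> move_arm --delta_pos '[[-0.15,0,0.13],[-0.15,0,0.13],[-0.15,0,0.13],[-0.15,0,0.13],[-0.15,0,0.13]]' --dr '[[0,0,0],[0,0,0],[0,0,0],[0,0,0],[0,0,0]]' --grip '[0.3,0.3,0.3,0.3,0.3]'

```text
time_s: 5.25
tcp_pos: [0.5476, 0.1672, 0.0263]
eef_rot: [3.139, 0.697, 1.833]
force: [-1.3, 4.7, 3.3]
grip_width: 0.652
gripper_force: 2.8
```

>>> move_arm --delta_pos '[[-0.15,0,0.13],[-0.15,0,0.13],[-0.15,0,0.13],[-0.15,0,0.13],[-0.15,0,0.13]]' --dr '[[0,0,0],[0,0,0],[0,0,0],[0,0,0],[0,0,0]]' --grip '[0.3,0.3,0.3,0.3,0.3]'

```text
time_s: 5.75
tcp_pos: [0.5542, 0.1433, 0.0261]
eef_rot: [3.138, 0.697, 1.833]
force: [-1.8, 5.3, 5.4]
grip_width: 0.652
gripper_force: 3.1
```

```bash
cat >> h.py <<'E'
def lid(lo=.14,hi=.16):
    for n in("top","side"):
        W=pts(vision.camera(n)); L=(W-o)@B.T
        m=(L[...,2]>lo)&(L[...,2]<hi)&(abs(L[...,1])<.075)&(L[...,0]>-.2)&(L[...,0]<.09)
        rr=cv2.minAreaRect((L[m][:,:2]*1000).astype(np.float32)); print(n,m.sum(),np.round(rr[0],1),np.round(rr[1],1),round(rr[2],1))
E
python3 -c "
from h import *
show([-.112,.0097,.025]);lid()"
```

```text
t 5.75 board [-0.133   0.0127  0.0261] F [-5.6 -0.3  5.4] j [ 0.6   0.64  1.78 -0.74  1.11  0.81] tool z in board [ 0.642  0.002 -0.767] y [-0.001  1.     0.003]
tool delta/25mm [-0.62 -0.12  0.57]
top 2624 [-1.122e+02 -1.000e-01] [175.6 149.5] 0.1
side 1268 [-103.7    1.3] [165.5 147.9] 1.2
```

>>> move_arm --delta_pos '[[-0.1,0,0.085],[-0.1,0,0.085],[-0.1,0,0.085],[-0.1,0,0.085],[-0.05,0,0.043]]' --dr '[[0,0,0],[0,0,0],[0,0,0],[0,0,0],[0,0,0]]' --grip '[0.3,0.3,0.3,0.3,0.3]'

```text
time_s: 6.35
tcp_pos: [0.5577, 0.1289, 0.0258]
eef_rot: [3.139, 0.697, 1.833]
force: [-1.4, 5.6, 4.8]
grip_width: 0.647
gripper_force: 3.2
```

```bash
python3 -c "
from h import *
show([-.112,.0097,.025])
c=vision.camera('top');W=pts(c);L=(W-o)@B.T
m=(c['image'].astype(int).max(-1)<70)&(abs(L[...,2]-.152)<.008)&(abs(L[...,1])<.09)&(L[...,0]>-.11)&(L[...,0]<.06)
for a in (-.04,-.03,-.02,-.01,0,.01,.02,.03,.04,.05):
  k=m&(abs(L[...,1]-a)<.004);print(a,k.sum(),L[k][:,0].max().round(4))
k=m&(L[...,0]>-.06);print(np.percentile(L[k][:,1],[1,99]))
cv2.imwrite('pics/t2.png',cv2.resize(c['image'][100:300,130:430,::-1],None,fx=2.5,fy=2.5))"
```

```text
t 6.35 board [-0.1182  0.0123  0.0258] F [-5.8  0.1  4.8] j [ 0.57  0.64  1.8  -0.76  1.1   0.8 ] tool z in board [ 0.642  0.001 -0.767] y [0.    1.    0.002]
tool delta/25mm [-0.17 -0.1   0.18]Traceback (most recent call last):
  File "<string>", line 7, in <module>
    k=m&(abs(L[...,1]-a)<.004);print(a,k.sum(),L[k][:,0].max().round(4))
                                               ~~~~~~~~~~~~~^^
    return umr_maximum(a, axis, None, out, keepdims, initial, where)
ValueError: zero-size array to reduction operation maximum which has no identity
```

```bash
python3 -c "
from h import *
c=vision.camera('top')
cv2.imwrite('pics/t2.png',cv2.resize(c['image'][100:300,130:430,::-1],None,fx=2.5,fy=2.5))
L=(pts(c)-o)@B.T
m=(abs(L[...,2]-.152)<.008)&(abs(L[...,1])<.09)&(L[...,0]>-.12)&(L[...,0]<.06)
for a in np.arange(-.05,.07,.01):
  k=m&(abs(L[...,1]-a)<.005);print(a.round(3),k.sum(),L[k][:,0].max().round(4) if k.any() else '')
"
```

```text
-0.05 0 
-0.04 0 
-0.03 165 -0.0104
-0.02 269 -0.0094
-0.01 269 -0.0094
0.0 270 -0.0094
0.01 267 -0.0095
0.02 272 -0.0094
0.03 263 -0.0094
0.04 267 -0.0095
0.05 259 -0.0095
0.06 154 -0.0094
```

View pics/t2.png

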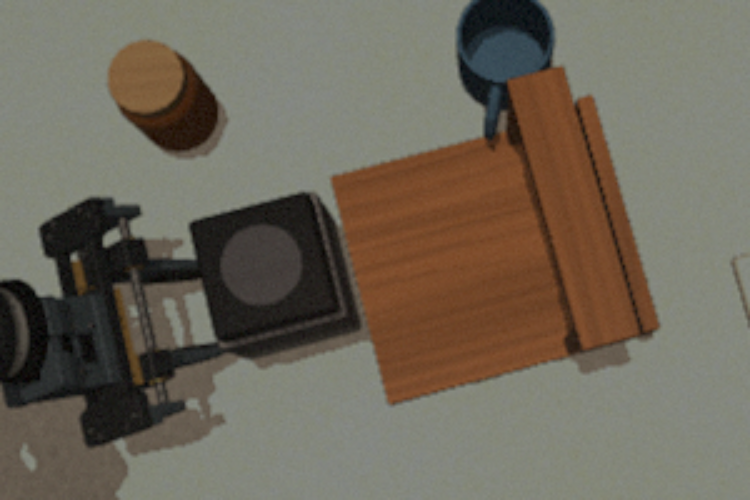

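The picture shows the grinder square to the board, with about 6 mm to go before its front face reaches the edge near (345,270). I'll press on in small steps.

>>> move_arm --delta_pos '[[-0.03,0,0.026],[-0.03,0,0.026],[-0.03,0,0.026],[-0.03,0,0.026],[-0.03,0,0.026]]' --dr '[[0,0,0],[0,0,0],[0,0,0],[0,0,0],[0,0,0]]' --grip '[0.3,0.3,0.3,0.3,0.3]'

```text
time_s: 6.95
tcp_pos: [0.5589, 0.1244, 0.0258]
eef_rot: [3.139, 0.697, 1.833]
force: [-2.0, 6.7, 5.0]
grip_width: 0.648
gripper_force: 3.3
```

>>> move_arm --delta_pos '[[-0.03,0,0.026],[-0.03,0,0.026]]' --dr '[[0,0,0],[0,0,0]]' --grip '[0.3,0.3]'

```text
time_s: 7.15
tcp_pos: [0.5594, 0.1229, 0.0258]
eef_rot: [3.138, 0.696, 1.832]
force: [-4.5, 11.2, 7.2]
grip_width: 0.652
gripper_force: 5.8
```

>>> move_arm --delta_pos '[[0,0,0],[0,0,0],[0,0,0]]' --dr '[[0,0,0],[0,0,0],[0,0,0]]' --grip '[0.3,0.3,0.3]'

```text
time_s: 7.45
tcp_pos: [0.5594, 0.1231, 0.0259]
eef_rot: [3.138, 0.696, 1.832]
force: [-3.3, 8.2, 5.8]
grip_width: 0.649
gripper_force: 4.6
```

```bash
python3 -c "
from h import *
show([-.112,.0097,.025])"
```

```text
t 7.45 board [-0.1121  0.0124  0.0259] F [-8.8 -1.1  5.8] j [ 0.56  0.63  1.8  -0.76  1.09  0.8 ] tool z in board [ 0.641  0.002 -0.767] y [0.    1.    0.003]
tool delta/25mm [ 0.02 -0.11  0.03]
```

>>> move_arm --delta_pos '[[-0.03,0,0.026],[-0.02,0,0.017],[0,0,0],[0,0,0],[0,0,0]]' --dr '[[0,0,0],[0,0,0],[0,0,0],[0,0,0],[0,0,0]]' --grip '[0.3,0.3,0.3,0.3,0.3]'

```text
time_s: 7.95
tcp_pos: [0.5595, 0.1228, 0.0258]
eef_rot: [3.137, 0.694, 1.831]
force: [-5.6, 13.7, 10.0]
grip_width: 0.649
gripper_force: 7.5
```

>>> move_arm --delta_pos '[[0.1,0,-0.08],[0.4,0,-0.33],[-0.6,0.05,-0.74],[-0.6,0.05,-0.74],[-0.65,0,-0.73]]' --dr '[[0,0,0],[0,0,0],[0,0,0],[0,0,0],[0,0,0]]' --grip '[0.3,0.3,0.3,0.3,0.3]'

```text
time_s: 8.45
tcp_pos: [0.5569, 0.1362, 0.0972]
eef_rot: [-3.139, 0.699, 1.835]
force: [-0.1, 0.4, -0.2]
grip_width: 0.647
gripper_force: 0.0
```

>>> move_arm --delta_pos '[[0,0,0],[0,0,0]]' --dr '[[0,0,0],[0,0,0]]' --grip '[0.3,0.3]'

```text
time_s: 8.65
tcp_pos: [0.557, 0.1361, 0.0968]
eef_rot: [-3.141, 0.698, 1.833]
force: [-0.2, 0.1, 0.2]
grip_width: 0.649
gripper_force: 0.0
```

```bash
cat >> h.py <<'E'
def P(f,t=.108,S=.020):
    f=np.radians(f); s=min(.012/np.cos(f),S)
    return np.array([-s*np.sin(f)+t*np.sin(f)-.1*np.cos(f),.012-s*np.cos(f)+t*np.cos(f)+.1*np.sin(f)])
def corner():
    s=r.get_state();R=Ro.from_euler('xyz',s["eef_rot"]).as_matrix()
    c=B@(s["tcp_pos"]-o-.016*R[:,0]); c2=B@(s["tcp_pos"]-o+.016*R[:,0]); print("C1",c.round(4),"C2",c2.round(4)); return c,R
E
python3 -c "
from h import *
show(); c,R=corner()
for f in range(0,80,5):
    print(f,P(f).round(4))
L=(pts(vision.camera('top'))-o)@B.T
m=(abs(L[...,2]-.152)<.008)&(abs(L[...,1])<.09)&(L[...,0]>-.092)&(L[...,0]<.06)
k=m;print(np.percentile(L[k][:,1],[1,99]),np.percentile(L[k][:,0],[1,99]))
"
```

```text
t 8.65 board [-0.1253  0.0136  0.0968] F [-0.2 -0.2  0.2] j [ 0.58  0.55  1.73 -0.71  1.22  0.7 ] tool z in board [ 0.643 -0.001 -0.766] y [ 0.002  1.    -0.   ]
C1 [-0.1131  0.0135  0.1071] C2 [-0.1376  0.0136  0.0865]
0 [-0.1    0.108]
5 [-0.0913  0.1163]
10 [-0.0818  0.1237]
15 [-0.0719  0.1302]
20 [-0.0614  0.1357]
25 [-0.0506  0.1401]
30 [-0.0395  0.1435]
35 [-0.0284  0.1458]
40 [-0.0173  0.147 ]
45 [-0.0063  0.1471]
50 [0.0042 0.146 ]
55 [0.0147 0.1444]
60 [0.0262 0.1426]
65 [0.0375 0.1398]
70 [0.0485 0.1361]
75 [0.0591 0.1314]
[-0.02980276  0.05992242] [-0.09105909 -0.00469221]
```

>>> move_arm --delta_pos '[[-0.2,0,0.17],[-0.12,0,0.1],[-0.06,0,0.04],[-0.24,0,0],[-0.24,0,0]]' --dr '[[0,0,0],[0,0,0],[0,0,0],[0,0,0],[0,0,0]]' --grip '[0.3,0.3,0.3,0.3,0.3]'

```text
time_s: 9.2
tcp_pos: [0.5627, 0.1152, 0.105]
eef_rot: [-3.14, 0.698, 1.833]
force: [-0.7, 2.8, -0.8]
grip_width: 0.65
gripper_force: 0.9
```

```bash
python3 -c "
from h import *
show(); c,R=corner()"
```

```text
t 9.2 board [-0.1036  0.0136  0.105 ] F [-2.8  0.1 -0.8] j [ 0.55  0.53  1.74 -0.72  1.21  0.67] tool z in board [ 0.642 -0.002 -0.766] y [ 0.002  1.    -0.001]
C1 [-0.0914  0.0136  0.1152] C2 [-0.1159  0.0136  0.0947]
```

>>> move_arm --delta_pos '[[-0.24,0,0.01],[-0.24,0,0.01],[-0.23,0,0.03],[-0.23,0,0.03],[-0.23,0,0.05]]' --dr '[[0,0,0],[0,0,0],[0,0,0],[0,0,0],[0,0,0]]' --grip '[0.3,0.3,0.3,0.3,0.3]'

```text
time_s: 9.7
tcp_pos: [0.5696, 0.0913, 0.1219]
eef_rot: [3.141, 0.698, 1.833]
force: [-0.7, 1.8, -0.6]
grip_width: 0.647
gripper_force: 0.9
```

>>> move_arm --delta_pos '[[-0.23,0,0.05],[-0.22,0,0.07],[-0.22,0,0.07],[-0.21,0,0.09],[-0.21,0,0.09]]' --dr '[[0,0,0],[0,0,0],[0,0,0],[0,0,0],[0,0,0]]' --grip '[0.3,0.3,0.3,0.3,0.3]'

```text
time_s: 10.2
tcp_pos: [0.5766, 0.0654, 0.1322]
eef_rot: [3.141, 0.698, 1.833]
force: [-1.2, 0.5, 0.7]
grip_width: 0.646
gripper_force: 0.8
```

```bash
python3 -c "
from h import *
show(); c,R=corner()
c=vision.camera('side');cv2.imwrite('pics/s3.png',cv2.resize(c['image'][150:350,200:450,::-1],None,fx=2.5,fy=2.5))"
```

```text
t 10.2 board [-0.0519  0.014   0.1322] F [-0.8 -1.   0.7] j [ 0.46  0.48  1.75 -0.74  1.19  0.59] tool z in board [ 0.643 -0.001 -0.766] y [0.001 1.    0.   ]
C1 [-0.0397  0.0139  0.1425] C2 [-0.0642  0.014   0.1219]
```

View pics/s3.png

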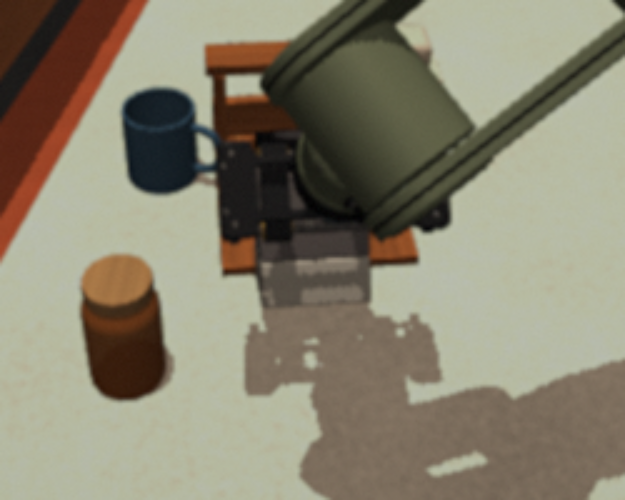

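>>> move_arm --delta_pos '[[-0.13,0,0.07],[-0.13,0,0.07],[-0.13,0,0.07],[-0.12,0,0.08],[-0.12,0,0.08]]' --dr '[[0,0,0],[0,0,0],[0,0,0],[0,0,0],[0,0,0]]' --grip '[0.3,0.3,0.3,0.3,0.3]'

```text
time_s: 10.75
tcp_pos: [0.5812, 0.0481, 0.1351]
eef_rot: [3.141, 0.698, 1.833]
force: [0.6, 0.8, 2.5]
grip_width: 0.651
gripper_force: 1.3
```

>>> move_arm --delta_pos '[[-0.12,0,0.08],[-0.11,0,0.09],[-0.11,0,0.09],[-0.11,0,0.09],[-0.1,0,0.1]]' --dr '[[0,0,0],[0,0,0],[0,0,0],[0,0,0],[0,0,0]]' --grip '[0.3,0.3,0.3,0.3,0.3]'

```text
time_s: 11.25
tcp_pos: [0.5858, 0.0309, 0.1354]
eef_rot: [3.141, 0.699, 1.833]
force: [-0.3, 0.6, 3.7]
grip_width: 0.652
gripper_force: 1.8
```

```bash
cat >> h.py <<'E'
def tilt():
    # plane normals of grinder points in the vertical strip clear of the fingers, in board frame
    L=(pts(vision.camera('side'))-o)@B.T
    m=(abs(L[...,1]-.015)<.045)&(L[...,2]>.02)&(L[...,2]<.12)&(L[...,0]>-.14)&(L[...,0]<.02)
    q=L[m]; print(len(q))
    best=(0,0)
    for f in range(0,91,2):
        a=np.radians(f); u=q[:,0]*np.sin(a)+q[:,2]*np.cos(a)  # along grinder z: underside min
        v=q[:,0]*np.cos(a)-q[:,2]*np.sin(a)                   # rear face coordinate
        h,e=np.histogram(v,np.arange(-.3,.1,.003)); 
        if h.max()>best[0]: best=(h.max(),f,e[h.argmax()])
    print("rear face tilt",best)
E
python3 -c "
from h import *
show(); c,R=corner();tilt()"
```

```text
t 11.25 board [-0.0162  0.0139  0.1354] F [-0.7 -0.1  3.7] j [ 0.4   0.47  1.76 -0.77  1.16  0.55] tool z in board [ 0.643 -0.    -0.766] y [0.001 1.    0.001]
C1 [-0.0039  0.0139  0.1457] C2 [-0.0284  0.014   0.1251]
1189
rear face tilt (np.int64(715), 48, np.float64(-0.11099999999999982))
```

>>> move_arm --delta_pos '[[-0.11,0,0.06],[-0.11,0,0.06],[-0.1,0,0.06],[-0.1,0,0.07],[-0.1,0,0.07]]' --dr '[[0,0.1,0],[0,0.1,0],[0,0.1,0],[0,0.1,0],[0,0.1,0]]' --grip '[0.3,0.3,0.3,0.3,0.3]'

```text
time_s: 11.8
tcp_pos: [0.5892, 0.0163, 0.1366]
eef_rot: [-3.141, 0.627, 1.833]
force: [-0.7, 0.5, 0.1]
grip_width: 0.652
gripper_force: 0.3
```

```bash
python3 -c "
from h import *
show(); c,R=corner();tilt()"
```

```text
t 11.8 board [-0.0012  0.0134  0.1366] F [-0.7 -0.6  0.1] j [ 0.35  0.44  1.76 -0.71  1.12  0.46] tool z in board [ 0.587 -0.002 -0.81 ] y [ 0.002  1.    -0.001]
C1 [0.0117 0.0134 0.146 ] C2 [-0.0142  0.0134  0.1273]
1264
rear face tilt (np.int64(710), 54, np.float64(-0.11099999999999982))
```

>>> move_arm --delta_pos '[[-0.06,0,0.05],[-0.06,0,0.05],[-0.06,0,0.05],[-0.06,0,0.05],[-0.05,0,0.05]]' --dr '[[0,0.1,0],[0,0.1,0],[0,0.1,0],[0,0.1,0],[0,0.1,0]]' --grip '[0.3,0.3,0.3,0.3,0.3]'

```text
time_s: 12.35
tcp_pos: [0.5921, 0.007, 0.1363]
eef_rot: [3.141, 0.558, 1.833]
force: [0.2, 0.0, 3.7]
grip_width: 0.655
gripper_force: 1.5
```

```bash
python3 -c "
from h import *
show(); c,R=corner();tilt()"
```

```text
t 12.35 board [0.0084 0.0138 0.1363] F [0.  0.2 3.7] j [ 0.3   0.43  1.75 -0.64  1.08  0.38] tool z in board [ 0.53  -0.    -0.848] y [0.001 1.    0.   ]
C1 [0.022  0.0138 0.1448] C2 [-0.0051  0.0138  0.1278]
1308
rear face tilt (np.int64(666), 56, np.float64(-0.11099999999999982))
```

>>> move_arm --delta_pos '[[-0.09,0,0.03],[-0.09,0,0.03],[-0.09,0,0.03],[-0.09,0,0.03],[-0.09,0,0.03]]' --dr '[[0,0,0],[0,0,0],[0,0,0],[0,0,0],[0,0,0]]' --grip '[0.3,0.3,0.3,0.3,0.3]'

```text
time_s: 12.9
tcp_pos: [0.5949, -0.0038, 0.1385]
eef_rot: [-3.141, 0.558, 1.833]
force: [-0.7, 0.7, 0.3]
grip_width: 0.65
gripper_force: 0.2
```

```bash
python3 -c "
from h import *
show(); c,R=corner();tilt()"
```

```text
t 12.9 board [0.0196 0.0137 0.1385] F [-0.8 -0.5  0.3] j [ 0.28  0.42  1.75 -0.64  1.08  0.36] tool z in board [ 0.53  -0.001 -0.848] y [ 0.001  1.    -0.   ]
C1 [0.0332 0.0136 0.147 ] C2 [0.006  0.0137 0.13  ]
1348
rear face tilt (np.int64(618), 60, np.float64(-0.11099999999999982))
```

>>> move_arm --delta_pos '[[-0.08,0,0.03],[-0.08,0,0.03],[-0.08,0,0.04],[-0.08,0,0.04],[-0.08,0,0.04]]' --dr '[[0,0,0],[0,0,0],[0,0,0],[0,0,0],[0,0,0]]' --grip '[0.3,0.3,0.3,0.3,0.3]'

```text
time_s: 13.45
tcp_pos: [0.5978, -0.0144, 0.1401]
eef_rot: [3.142, 0.558, 1.833]
force: [-0.1, -0.9, 0.1]
grip_width: 0.651
gripper_force: 0.1
```

```bash
python3 -c "
from h import *
show(); c,R=corner();tilt()"
```

```text
t 13.45 board [0.0306 0.0137 0.1401] F [ 0.8 -0.3  0.1] j [ 0.26  0.42  1.74 -0.65  1.07  0.34] tool z in board [ 0.53  -0.001 -0.848] y [0.001 1.    0.   ]
C1 [0.0442 0.0136 0.1486] C2 [0.0171 0.0137 0.1317]
1365
rear face tilt (np.int64(575), 62, np.float64(-0.11099999999999982))
```

>>> move_arm --delta_pos '[[-0.06,0,0.05],[-0.06,0,0.05],[-0.06,0,0.05],[-0.06,0,0.05],[-0.06,0,0.05]]' --dr '[[0,0,0],[0,0,0],[0,0,0],[0,0,0],[0,0,0]]' --grip '[0.3,0.3,0.3,0.3,0.3]'

```text
time_s: 14.0
tcp_pos: [0.6002, -0.0237, 0.1387]
eef_rot: [-3.141, 0.558, 1.833]
force: [0.6, -0.9, 0.3]
grip_width: 0.651
gripper_force: 0.1
```

```bash
python3 -c "
from h import *
show(); c,R=corner();tilt()"
```

```text
t 14.0 board [0.0402 0.0136 0.1387] F [1.  0.3 0.3] j [ 0.24  0.42  1.75 -0.65  1.06  0.33] tool z in board [ 0.53  -0.001 -0.848] y [ 0.001  1.    -0.   ]
C1 [0.0538 0.0136 0.1472] C2 [0.0267 0.0136 0.1302]
1426
rear face tilt (np.int64(510), 70, np.float64(-0.11399999999999982))
```

>>> move_arm --delta_pos '[[-0.06,0,0.06],[-0.06,0,0.06],[-0.06,0,0.06],[-0.05,0,0.06],[-0.05,0,0.06]]' --dr '[[0,0,0],[0,0,0],[0,0,0],[0,0,0],[0,0,0]]' --grip '[0.3,0.3,0.3,0.3,0.3]'

```text
time_s: 14.55
tcp_pos: [0.6029, -0.0333, 0.1361]
eef_rot: [3.142, 0.558, 1.833]
force: [0.8, -0.4, 0.2]
grip_width: 0.65
gripper_force: 0.0
```

```bash
python3 -c "
from h import *
show(); c,R=corner();tilt()
c=vision.camera('side');cv2.imwrite('pics/s4.png',cv2.resize(c['image'][150:350,200:450,::-1],None,fx=2.5,fy=2.5))"
```

```text
t 14.55 board [0.0502 0.0137 0.1361] F [0.6 0.7 0.2] j [ 0.22  0.43  1.75 -0.66  1.05  0.32] tool z in board [ 0.53  -0.001 -0.848] y [0.001 1.    0.   ]
C1 [0.0637 0.0136 0.1445] C2 [0.0366 0.0137 0.1276]
1532
rear face tilt (np.int64(590), 76, np.float64(-0.11399999999999982))
```

View pics/s4.png

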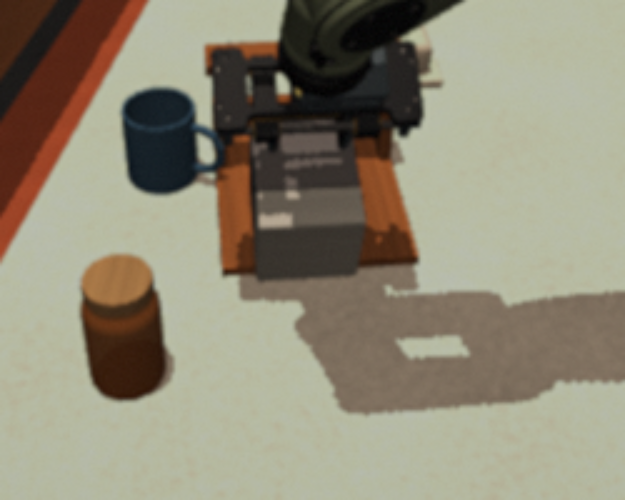

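```bash
cat >> h.py <<'E'
def prof(n='side',y0=-.02,y1=.05):
    L=(pts(vision.camera(n))-o)@B.T
    for x in np.arange(-.05,.16,.015):
        m=(L[...,1]>y0)&(L[...,1]<y1)&(abs(L[...,0]-x)<.006)&(L[...,2]>.02)
        if m.sum()>5: print(n,x.round(3),m.sum(),np.percentile(L[m][:,2],[5,50,95]).round(4), np.percentile(L[m][:,1],[2,98]).round(3))
E
python3 -c "
from h import *
prof()"
```

```text
side -0.05 29 [0.2397 0.2536 0.296 ] [0.008 0.05 ]
side -0.035 610 [0.0627 0.1007 0.2305] [-0.018  0.049]
side -0.02 372 [0.023  0.1091 0.2144] [-0.019  0.049]
side -0.005 125 [0.1115 0.1143 0.2233] [-0.019  0.049]
side 0.01 150 [0.1148 0.1179 0.2335] [-0.02  0.05]
side 0.025 150 [0.1186 0.1217 0.1533] [-0.019  0.048]
side 0.04 121 [0.1221 0.125  0.1328] [-0.017  0.048]
side 0.055 90 [0.1257 0.128  0.1307] [-0.016  0.038]
side 0.07 18 [0.1319 0.1327 0.1352] [-0.017  0.031]
side 0.085 28 [0.128  0.1308 0.1325] [-0.017  0.034]
```

>>> move_arm --delta_pos '[[-0.03,0,0.08],[-0.03,0,0.08],[-0.03,0,0.08],[-0.03,0,0.08],[-0.03,0,0.08]]' --dr '[[0,0,0],[0,0,0],[0,0,0],[0,0,0],[0,0,0]]' --grip '[0.3,0.3,0.3,0.3,0.3]'

```text
time_s: 15.2
tcp_pos: [0.605, -0.0414, 0.1295]
eef_rot: [-3.142, 0.558, 1.833]
force: [0.1, -0.3, -0.1]
grip_width: 0.65
gripper_force: 0.0
```

```bash
python3 -c "
from h import *
show(); c,R=corner();prof()"
```

```text
t 15.2 board [0.0586 0.0136 0.1295] F [ 0.3  0.1 -0.1] j [ 0.21  0.43  1.76 -0.67  1.03  0.32] tool z in board [ 0.53  -0.001 -0.848] y [ 0.001  1.    -0.   ]
C1 [0.0722 0.0136 0.138 ] C2 [0.045  0.0136 0.121 ]
side -0.05 40 [0.2691 0.281  0.3289] [-0.02  0.05]
side -0.035 66 [0.2245 0.2305 0.2917] [-0.017  0.05 ]
side -0.02 1010 [0.0271 0.0828 0.2165] [-0.019  0.049]
side -0.005 111 [0.1112 0.1128 0.2228] [-0.019  0.048]
side 0.01 113 [0.1113 0.1132 0.2396] [-0.019  0.05 ]
side 0.025 114 [0.1108 0.1129 0.1746] [-0.019  0.049]
side 0.04 112 [0.1113 0.113  0.1373] [-0.019  0.049]
side 0.055 83 [0.1114 0.1129 0.115 ] [-0.018  0.046]
side 0.07 74 [0.1109 0.1129 0.1144] [-0.019  0.038]
side 0.085 26 [0.1105 0.1125 0.114 ] [-0.018  0.036]
side 0.1 26 [0.1117 0.113  0.1146] [-0.016  0.032]
side 0.115 21 [0.1068 0.1087 0.1104] [-0.018  0.03 ]
```

>>> move_arm --delta_pos '[[0,0,-0.4],[0,0,-1],[0,0,-1]]' --dr '[[0,0,0],[0,0,0],[0,0,0]]' --grip '[0.3,0.3,0.3]'

```text
time_s: 15.55
tcp_pos: [0.5965, -0.0101, 0.1814]
eef_rot: [-3.141, 0.558, 1.833]
force: [0.8, 1.2, -0.1]
grip_width: 0.652
gripper_force: 0.0
```

>>> move_arm --delta_pos '[[0.78,0,-0.49],[0.78,0,-0.49],[0.78,0,-0.49],[0.78,0,-0.49],[0.78,0,-0.49]]' --dr '[[0,0,0],[0,0,0],[0,0,0],[0,0,0],[0,0,0]]' --grip '[0.3,0.3,0.3,0.3,0.3]'

```text
time_s: 16.05
tcp_pos: [0.5666, 0.102, 0.1816]
eef_rot: [3.14, 0.558, 1.833]
force: [0.0, -0.0, -0.4]
grip_width: 0.647
gripper_force: 0.0
```

```bash
cat >> h.py <<'E'
def lying():
    L=(pts(vision.camera('top'))-o)@B.T
    m=(abs(L[...,2]-.113)<.006)&(abs(L[...,1])<.09)&(L[...,0]>-.06)&(L[...,0]<.16)
    rr=cv2.minAreaRect((L[m][:,:2]*1000).astype(np.float32)); print("body top",m.sum(),np.round(rr,1) if 0 else rr)
E
python3 -c "
from h import *
show([-.085,.0145,.055]); lying()"
```

```text
t 16.05 board [-0.0899  0.0139  0.1816] F [ 0.   0.  -0.4] j [ 0.46  0.4   1.66 -0.58  1.26  0.43] tool z in board [ 0.53   0.    -0.848] y [0.001 1.    0.001]
tool delta/25mm [2.52 0.02 4.4 ]
body top 3683 ((69.64201354980469, -0.89044189453125), (174.68118286132812, 173.36045837402344), 89.51133728027344)
```

>>> move_arm --delta_pos '[[0.52,0,0.86],[0.52,0,0.86],[0.52,0,0.86],[0.52,0,0.86],[0.52,0.05,0.86]]' --dr '[[0,0,0],[0,0,0],[0,0,0],[0,0,0],[0,0,0]]' --grip '[0.3,0.3,0.3,0.3,0.3]'

```text
time_s: 16.6
tcp_pos: [0.5688, 0.0995, 0.055]
eef_rot: [3.14, 0.558, 1.833]
force: [0.7, -0.3, 0.6]
grip_width: 0.652
gripper_force: 0.0
```

```bash
sed -i 's/(abs(L\[...,1\])<.09)&(L\[...,0\]>-.06)&(L\[...,0\]<.16)$/(L[...,1]>-.055)\&(L[...,1]<.085)\&(L[...,0]>-.04)\&(L[...,0]<.14)/' h.py
python3 -c "
from h import *
show([-.04,.0145,.055]); lying()"
```

```text
t 16.6 board [-0.0869  0.0154  0.055 ] F [0.5 0.5 0.6] j [ 0.46  0.54  1.79 -0.65  1.03  0.6 ] tool z in board [ 0.53   0.    -0.848] y [0.001 1.    0.001]
tool delta/25mm [-1.59 -0.03  0.99]
body top 3675 ((57.74983215332031, 15.40725326538086), (100.40592193603516, 149.2260284423828), 89.85134887695312)
```

>>> move_arm --delta_pos '[[-0.5,0,0.31],[-0.5,0,0.31],[-0.5,0,0.31],[-0.17,0,0.106],[-0.17,0,0.106]]' --dr '[[0,0,0],[0,0,0],[0,0,0],[0,0,0],[0,0,0]]' --grip '[0.3,0.3,0.3,0.3,0.3]'

```text
time_s: 17.15
tcp_pos: [0.5831, 0.0459, 0.0563]
eef_rot: [3.14, 0.558, 1.831]
force: [-0.4, 0.9, 0.4]
grip_width: 0.651
gripper_force: 0.5
```

>>> move_arm --delta_pos '[[-0.17,0,0.106],[-0.17,0,0.106],[-0.17,0,0.106],[-0.17,0,0.106],[-0.17,0,0.106]]' --dr '[[0,0,0],[0,0,0],[0,0,0],[0,0,0],[0,0,0]]' --grip '[0.3,0.3,0.3,0.3,0.3]'

```text
time_s: 17.65
tcp_pos: [0.59, 0.0241, 0.056]
eef_rot: [3.138, 0.557, 1.832]
force: [-0.9, 4.9, 4.2]
grip_width: 0.648
gripper_force: 2.8
```

```bash
python3 -c "
from h import *
show([.051,.0145,.055]); lying()"
```

```text
t 17.65 board [-0.0085  0.0161  0.056 ] F [-5.   0.4  4.2] j [ 0.32  0.53  1.82 -0.7   0.96  0.52] tool z in board [ 0.528  0.002 -0.849] y [0.    1.    0.003]
tool delta/25mm [-2.   -0.06  1.29]
body top 3458 ((54.107505798339844, 16.84117889404297), (100.4646987915039, 171.8315887451172), 89.92782592773438)
```

>>> move_arm --delta_pos '[[-0.17,0,0.106],[-0.17,0,0.106],[-0.17,0,0.106],[-0.17,0,0.106],[-0.17,0,0.106]]' --dr '[[0,0,0],[0,0,0],[0,0,0],[0,0,0],[0,0,0]]' --grip '[0.3,0.3,0.3,0.3,0.3]'

```text
time_s: 18.2
tcp_pos: [0.5964, -0.0002, 0.056]
eef_rot: [3.138, 0.557, 1.832]
force: [-1.5, 5.4, 3.7]
grip_width: 0.653
gripper_force: 2.9
```

>>> move_arm --delta_pos '[[-0.17,0,0.106],[-0.17,0,0.106],[-0.17,0,0.106],[-0.17,0,0.106],[-0.1,0,0.062]]' --dr '[[0,0,0],[0,0,0],[0,0,0],[0,0,0],[0,0,0]]' --grip '[0.3,0.3,0.3,0.3,0.3]'

```text
time_s: 18.7
tcp_pos: [0.6023, -0.0227, 0.056]
eef_rot: [3.139, 0.557, 1.832]
force: [-1.2, 5.8, 4.6]
grip_width: 0.65
gripper_force: 3.0
```

```bash
python3 -c "
from h import *
show([.051,.0145,.055])
c=vision.camera('top');cv2.imwrite('pics/t5.png',cv2.resize(c['image'][100:300,200:450,::-1],None,fx=2.5,fy=2.5))"
```

```text
t 18.7 board [0.0398 0.0158 0.056 ] F [-5.9  0.3  4.6] j [ 0.24  0.52  1.83 -0.73  0.92  0.47] tool z in board [ 0.529  0.002 -0.849] y [0.001 1.    0.002]
tool delta/25mm [-0.36 -0.05  0.27]
```

View pics/t5.png

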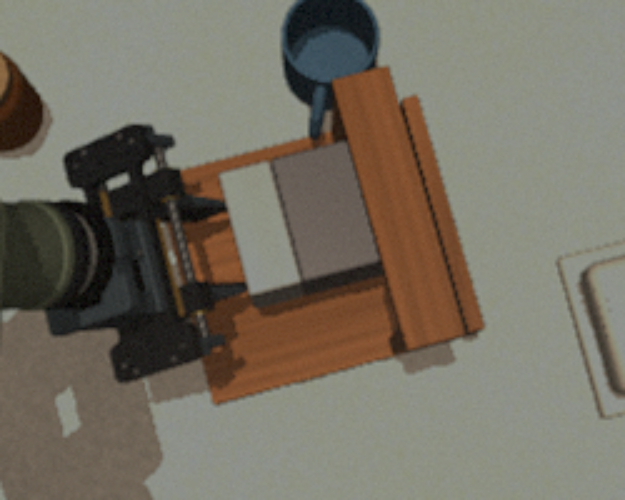

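The grinder is straight under the bridge, with its foot end at about (235,240). About 11 mm remain to the rail.

>>> move_arm --delta_pos '[[-0.07,0,0.042],[-0.07,0,0.042],[-0.07,0,0.042],[-0.07,0,0.042],[-0.03,0,0.021]]' --dr '[[0,0,0],[0,0,0],[0,0,0],[0,0,0],[0,0,0]]' --grip '[0.3,0.3,0.3,0.3,0.3]'

```text
time_s: 19.25
tcp_pos: [0.6045, -0.0315, 0.056]
eef_rot: [3.139, 0.557, 1.832]
force: [-0.9, 5.7, 4.4]
grip_width: 0.648
gripper_force: 3.0
```

>>> move_arm --delta_pos '[[-0.03,0,0.021],[-0.03,0,0.021],[-0.03,0,0.021]]' --dr '[[0,0,0],[0,0,0],[0,0,0]]' --grip '[0.3,0.3,0.3]'

```text
time_s: 19.55
tcp_pos: [0.6051, -0.0339, 0.0559]
eef_rot: [3.139, 0.557, 1.832]
force: [-2.9, 9.0, 5.6]
grip_width: 0.65
gripper_force: 4.6
```

>>> move_arm --delta_pos '[[-0.03,0,0.021],[-0.03,0,0.021],[0,0,0]]' --dr '[[0,0,0],[0,0,0],[0,0,0]]' --grip '[0.3,0.3,0.3]'

```text
time_s: 19.85
tcp_pos: [0.6053, -0.0341, 0.0559]
eef_rot: [3.138, 0.555, 1.831]
force: [-5.5, 13.4, 8.4]
grip_width: 0.651
gripper_force: 7.0
```

>>> move_arm --delta_pos '[[-0.03,0,0.021],[0,0,0],[0,0,0],[0,0,0]]' --dr '[[0,0,0],[0,0,0],[0,0,0],[0,0,0]]' --grip '[0.3,0.3,0.3,0.3]'

```text
time_s: 20.25
tcp_pos: [0.6054, -0.0342, 0.0559]
eef_rot: [3.137, 0.554, 1.831]
force: [-6.5, 16.3, 10.2]
grip_width: 0.65
gripper_force: 8.7
```

>>> move_arm --delta_pos '[[-0.01,0,-0.017],[-0.01,0,-0.017],[0,0,0],[0,0,0],[0,0,0]]' --dr '[[0,0,0],[0,0,0],[0,0,0],[0,0,0],[0,0,0]]' --grip '[0.3,0.3,0.3,0.3,0.3]'

```text
time_s: 20.75
tcp_pos: [0.6053, -0.0342, 0.0561]
eef_rot: [3.138, 0.553, 1.831]
force: [-5.3, 14.4, 6.0]
grip_width: 0.647
gripper_force: 7.9
```

>>> move_arm --delta_pos '[[0.1,0,-0.06],[0.3,0,-0.19],[0.8,0,-0.5],[0.8,0,-0.5],[0,0,-1]]' --dr '[[0,0,0],[0,0,0],[0,0,0],[0,0,0],[0,0,0]]' --grip '[0.3,0.3,0.3,0.3,0.3]'

```text
time_s: 21.25
tcp_pos: [0.5843, 0.0327, 0.0751]
eef_rot: [-3.134, 0.559, 1.838]
force: [0.6, -0.8, 0.4]
grip_width: 0.656
gripper_force: 0.0
```

>>> move_arm --delta_pos '[[0,0,-1],[0,0,-1],[0,0,-1],[0,0,0],[0,0,0]]' --dr '[[0,0,0],[0,0,0],[0,0,0],[0,0,0],[0,0,0]]' --grip '[0.3,0.3,0.3,0.3,0.3]'

```text
time_s: 21.75
tcp_pos: [0.576, 0.0703, 0.1407]
eef_rot: [-3.141, 0.559, 1.833]
force: [1.1, -0.3, 1.0]
grip_width: 0.651
gripper_force: 0.0
```

```bash
python3 -c "
from h import *
show(); 
c=vision.camera('top');L=(pts(c)-o)@B.T
m=(abs(L[...,2]-.113)<.006)&(L[...,1]>-.055)&(L[...,1]<.085)&(L[...,0]>.04)&(L[...,0]<.15)
print(cv2.minAreaRect((L[m][:,:2]*1000).astype(np.float32)))
cv2.imwrite('pics/t6.png',cv2.resize(c['image'][100:300,200:450,::-1],None,fx=2.5,fy=2.5))"
```

```text
t 21.75 board [-0.0568  0.0147  0.1407] F [0.6 0.9 1. ] j [ 0.41  0.43  1.72 -0.61  1.15  0.45] tool z in board [ 0.53  -0.001 -0.848] y [ 0.001  1.    -0.   ]
((107.4772720336914, 16.30327606201172), (84.8489990234375, 100.29866027832031), 0.058655790984630585)
```

View pics/t6.png

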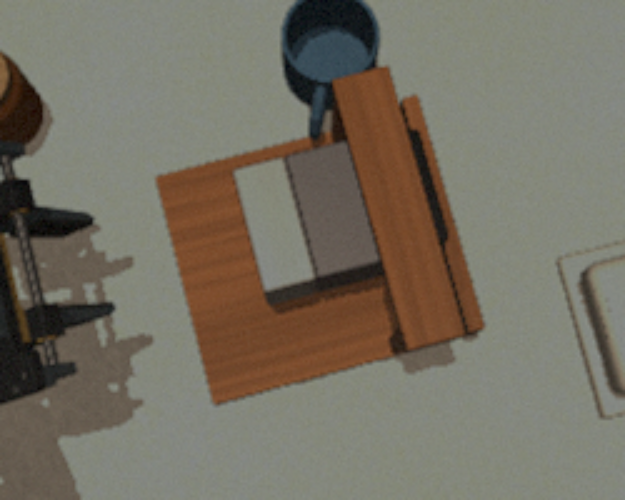

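The top view shows the grinder lying straight, its underside at x≈65 mm (foot edge at (250,235)). The lid meets the rail at about (430,190), the gripper is clear, and the bystanders are where they were.

```bash
python3 -c "
from bench import close_job
print(close_job())"
```

```text
the job is handed in; nothing more can be done
None
```

The job is handed in, though no verdict came back: by my own measurements the grinder lies straight on its side with its lid against the rail, about 16 mm off the centre line, and the arm is clear of it.

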